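# Thread the spindle of a label tape dispenser

### The job

Load the label tape dispenser: push the roll that stands in its lane back into its seat against the back stop, then thread the loose steel spindle through one cheek, the core of the roll and the other cheek, and push it fully home until its hex head bears against the cheek. Leave the other things on the bench where they are.

Things in the scene. Friction and masses are not known exactly. Their poses are not given: they have to be found in the camera images.
- dispenser: Grey tape dispenser fixed to the bench, 180 mm long (x) by 80 mm wide (y). Origin: centre of its underside; z up, +x to its back stop, -x to its low front. Floor 14 mm above the bench. Two cheeks 10 mm thick, inner faces at y = -30 and +30 mm, 86 mm high, sloping down to 30 mm high side rails. Two ribs, inner faces at y = -14 and +14 mm, 33 mm high, form the roll's lane.
- bore_mid (a point): Point on the common axis of the two bores, half way between the cheeks, 35 mm behind the dispenser's centre, 62 mm above the bench; axes as the dispenser's: y along the bores (away from the robot), x to the back stop, z up. The bores are round, 17.5 mm wide.
- bore_near (a point): Centre of the mouth of the bore in the cheek towards the robot (42 mm from bore_mid, at -y), on the face of the steel bush (29 mm across, 2 mm proud of the cheek). The spindle's head bears on this face when home.
- bore_far (a point): Centre of the mouth of the bore in the other cheek, on the face of its like bush, 42 mm from bore_mid at +y.
- roll_seat (a point): Where the roll's centre is when the roll is seated: touching the back stop, 59 mm above the bench, 3 mm below bore_mid, within 2 mm of the bore line seen from above. The back stop's face is 46 mm behind this point (+x), its top 60 mm above the bench. The lane floor is flat; a push of under 3 N moves the roll, and it stays where it is left.
- front_lip (a point): Middle of the top of the low front lip with the cutter strip, 23 mm above the bench. The lane is open above it, 60 mm wide between the cheeks.
- tape_roll: White slick roll of label tape standing on edge in the dispenser's lane: 90 mm diameter, 25 mm wide, about 0.12 kg, core a through hole of 27 mm. Origin: its centre, in the middle of the core; its y axis is the core's axis. It starts 43 to 70 mm in front of its seat and rolls or slides along the lane (dispenser's x) when pushed.
- spindle: Loose steel spindle on the bench, 130 mm long, about 0.11 kg. Origin on its axis, half way between the cheeks when home; +x to the nose. Round shaft of 14 mm from x = -42 to +66 mm, nose tapering to 6 mm at +78 mm; hex head 22 mm across flats, x = -52 to -42 mm. It lies on a flat of the head and its shaft, nose 2 degrees down, origin 9.5 mm above the bench.
- head_end (a point): Middle of the flat outer end of the spindle's hex head, where it can be pushed. The shaft can be held close to the head until the fingers come near the cheek; the spindle's last 25 to 35 mm are then pushed on this face. It may go in from either side; the robot's side is the easier one.
- marker: Marker pen, white with a black cap, 135 mm long, 12 mm thick, lying on the bench; not part of the job. Origin: middle of its underside, its y along the pen.
- petri: Petri dish with lid, 94 mm across, 14 mm high; not part of the job. Origin: centre of its underside.
- timer: White digital bench timer, 53 x 62 x 34 mm; not part of the job. Origin: centre of its underside.
- forceps: Steel forceps lying flat, 142 mm long (its y), 16 mm wide, 9 mm high; not part of the job. Origin: centre of its underside.
- cup_pp: Clear plastic beaker, 88 mm across, 86 mm high; not part of the job. Origin: centre of its underside.

How it is judged:
By the outcome, as a careful person would: the job done as asked, in the order asked, and still so for the second after the job is handed in, with the robot touching nothing.
It also fails if it takes over 67 s, if anything falls off the work surface, if the arm or the gripper's body presses on something with over 40 N, if the wrist force passes 120 N, or if a joint passes its speed limit or range.

### The arm

A 6-joint arm with a two-finger parallel gripper is mounted at the origin on a cart in front of the work surface, level with it; the furniture and walls round the work are solid. World frame = base frame: x ahead of the robot, y to its left, z up, the work surface at z = 0. Lengths are in m, angles in rad, forces in N, time in s.
With the tool pointing down it reaches from about 0.35 to 0.95 m from the base axis. Payload 17.4 kg.
Tool frame: the origin (TCP) lies midway between the tips of the shut fingers; the grasp point (between the pads) lies 19 mm behind it; z points along the fingers, y is the line along which they close (so a half turn about z gives the same grasp; the last joint's range is limited). The gripper opens to 93 mm and grips with 3 to 60 N. Pads are 15 mm wide; open, the fingers measure 128 mm over their backs; the gripper's body (75 mm by 188 mm) begins 65 mm behind the grasp point.
Start: joints at [1.123, 0.116, 1.442, -0, 1.584, -0.038], TCP at [0.269, 0.619, 0.219] pointing down, gripper open.
Joint ranges: [-2.83, 2.83], [-0.83, 2.19], [0.07, 2.5], [-1.14, 4.28], [0.01, 3], [-2.97, 2.97]. Speed limits (rad/s): [1.89, 1.89, 2.22, 3.14, 3.14, 3.14].

### API

Orientations are given as a unit quaternion [w, x, y, z].
In Python, from bench import r gives the robot as it stands.
- The arm moves only by the shell command python3 -m inch 'ROWS' [FORCE]. ROWS is JSON, one flat list of numbers, 7 for each row, row after row: the turn, a rotation vector about the tool's x, y, z in rad, then the shift along the tool's x, y, z in mm, then the closure, from -1 (fully open) to 1 (shut). A call has 1 to 5 rows; each row is the pose to reach, as a shift and turn from the pose commanded when the call began, along the tool's axes at that moment; what a row does not reach only later rows make up. A row lasts 1/10 s, in which the tool goes at most 50 mm and 8.59 degrees, less where a joint would pass 70% of its speed; a pose out of reach is approached as far as the arm can. A call with a gripper value outside its range is refused whole. The fingers move at their own pace and stop on an object; FORCE is the grip in N (left out, the last holds). Time passes only in rows, so rows that repeat a pose let the fingers close. It gives the time, the measured TCP pose, the force, the opening and the grip force at its end, in the units of the state.
- r.get_obs(): the state, without advancing time (a new reading comes with each control period).
- r.read_camera(name): name is "side" or "top"; returns the picture (420x560x3 uint8, red, green, blue); there is no depth.
- r.get_calibration(name): a dict with "intrinsics" (3x3 intrinsics, pixels), "position" and "attitude" of the camera in the world. Camera axes: x right, y down, z forward; pixel columns grow to the right and rows downward; lengths in m; the calibration is good to about 2 mm. A picture is of the moment at which its call begins. get_calibration takes no time and is no camera call.
- r.finish_job(): hands the job in; it is judged then, once.
The state is a dict: "t": time; "qpos": joint angles; "qvel": joint speeds; "joint_efforts": joint torques, N m; "tcp_pos": TCP position; "ee_rot": TCP orientation; "ft_force": force on the tool from outside, world axes, zero at the start; "torque": the same for the moment, N m; "width": opening from 0.0 (shut) to 1.0 (fully open); "finger_force": force on a finger pad.
Only numpy, scipy, OpenCV 4.12 (cv2) and the standard library are available. Lean on these libraries where they do the work, as an engineer would, in place of code of your own. Each camera call takes 0.05 s, during which the arm holds its last target. There are 200 camera calls.

## Working session

There is one attempt and no reset: what is moved stays moved. The work goes in short steps, Python scripts to look and compute and a shell command to move; the robot and the scene stay as the last step left them, time stands still between calls to the robot, and variables do not carry over. Pictures are saved under pics/ and viewed, at most 10 in all, crops included, and the job is handed in when it is done.

```bash
mkdir -p pics
python3 - <<'E'
from bench import r
import cv2,numpy as np
o=r.get_obs();print({k:np.round(v,3).tolist() for k,v in o.items()})
for n in("side","top"):
    c=r.get_calibration(n);print(n,{k:np.round(v,4).tolist() for k,v in c.items()})
    cv2.imwrite(f"pics/{n}0.png",r.read_camera(n)[:,:,::-1])
E
```

```text
{'t': 0.0, 'qpos': [1.123, 0.116, 1.442, -0.0, 1.584, -0.038], 'qvel': [-0.0, 0.001, -0.001, 0.001, -0.001, -0.0], 'joint_efforts': [-0.0, -72.125, -62.261, 0.078, 0.024, -0.0], 'tcp_pos': [0.269, 0.619, 0.218], 'ee_rot': [-0.0, 0.203, 0.979, -0.001], 'ft_force': [-0.72, -0.536, 0.6], 'torque': [0.026, 0.014, 0.054], 'finger_force': 0.0, 'width': 0.997}
side {'intrinsics': [[449.8367, 0.0, 285.3581], [0.0, 449.8367, 206.1047], [0.0, 0.0, 1.0]], 'position': [-0.1402, -1.0379, 0.6098], 'attitude': [-0.5383, 0.8013, -0.2176, 0.1443]}
top {'intrinsics': [[419.2344, 0.0, 280.0504], [0.0, 419.2344, 201.0378], [0.0, 0.0, 1.0]], 'position': [0.2282, 0.0788, 1.5328], 'attitude': [-0.0646, 0.7073, -0.7003, 0.0713]}
```

View pics/top0.png

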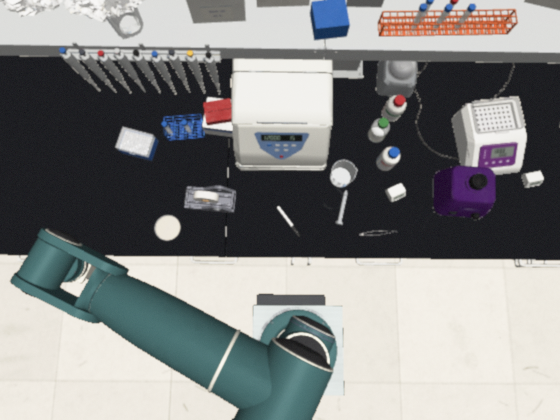

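View pics/side0.png

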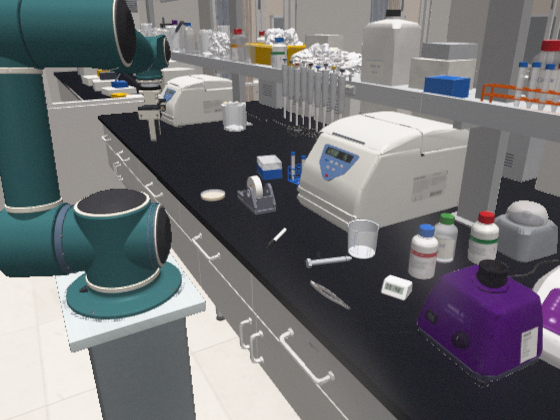

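The top view shows the dispenser near (210,198), with the roll at its left, and the spindle running from (346,192) to (340,222). In the side view they're at (257,195), and from (310,262) to (350,259). I'll enlarge these regions.

```bash
cat > h.py <<'E'
import numpy as np,cv2
from bench import r
from scipy.spatial.transform import Rotation as R
def cal(n):
    c=r.get_calibration(n);w,x,y,z=c["attitude"]
    return np.array(c["intrinsics"]),np.array(c["position"]),R.from_quat([x,y,z,w]).as_matrix()
def ray(n,p):
    K,P,M=cal(n);d=M@np.linalg.solve(K,[p[0],p[1],1]);return P,d/np.linalg.norm(d)
def plane(n,p,z):
    P,d=ray(n,p);return P+d*(z-P[2])/d[2]
def tri(pt,ps):
    (A,a),(B,b)=ray("top",pt),ray("side",ps)
    s=np.linalg.lstsq(np.c_[a,-b],B-A,rcond=None)[0]
    p,q=A+s[0]*a,B+s[1]*b;return (p+q)/2,np.linalg.norm(p-q)
def proj(n,X):
    K,P,M=cal(n);v=K@(M.T@(np.array(X)-P));return v[:2]/v[2]
def crop(n,x,y,w,h,s,im=None):
    im=r.read_camera(n)[:,:,::-1] if im is None else im
    o=cv2.resize(im[y:y+h,x:x+w],None,fx=s,fy=s,interpolation=cv2.INTER_CUBIC)
    for i in range(0,w,10):cv2.putText(o,str(x+i),(int((i+.5)*s),8),0,.3,(0,255,255),1);cv2.line(o,(int((i+.5)*s),10),(int((i+.5)*s),14),(0,255,255),1)
    for i in range(0,h,10):cv2.putText(o,str(y+i),(0,int((i+.5)*s)+4),0,.3,(0,255,0),1);cv2.line(o,(18,int((i+.5)*s)),(24,int((i+.5)*s)),(0,255,0),1)
    return o
E
python3 - <<'E'
from h import *
T=cv2.imread("pics/top0.png");S=cv2.imread("pics/side0.png")
a=np.hstack([crop("top",180,178,60,40,7,T),crop("top",325,185,54,40,7,T)])
b=np.hstack([crop("side",230,170,60,45,7,S),crop("side",300,235,54,45,7,S)])
cv2.imwrite("pics/c1.png",np.vstack([a,b])[:600,:800])
E
```

```text
(no output)
```

View pics/c1.png

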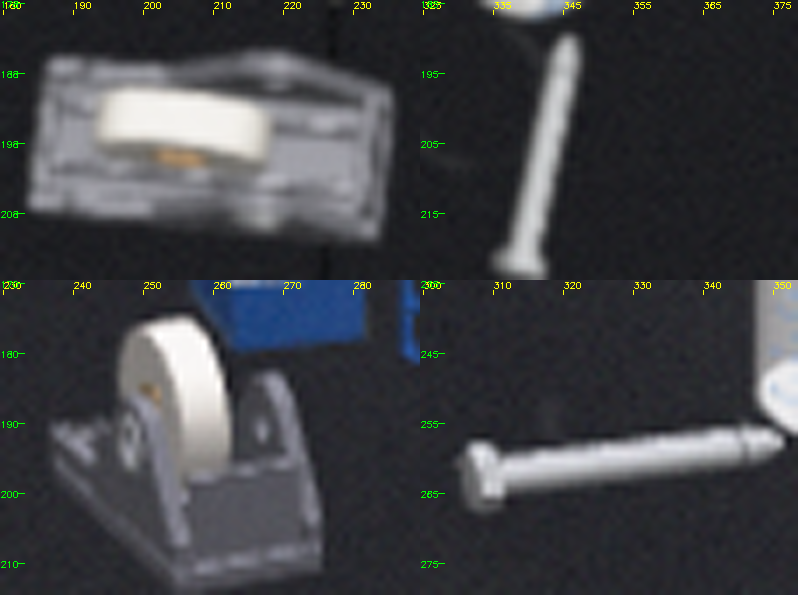

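The crop shows the spindle in the top view with its head at about (337.5,222) and nose at (345.5,190). In the side view its head is at (306,262.5) and nose at (351,257.5). The near bush is at side (247.7,191.8). The roll spans columns 193–217 in the top view.

Run:
```python
from h import *
p=lambda *a:print(*[np.round(x,4) if not isinstance(x,str) else x for x in a])
p("bore_near",plane("side",(247.7,191.8),.062))
for n,q,z in[("side",(255,212.5),0),("side",(274,210.5),0),("side",(236,196),0),("top",(183.5,206.8),.03),("top",(186,186.5),.03),("top",(231.3,211.5),.03),("top",(233.5,190),.03)]: p(n,q,plane(n,q,z))
h=tri((337.5,222),(306.3,262.5));n=tri((345.7,190),(351,257.5));p("sp",*h,*n)
T=cv2.imread("pics/top0.png").astype(int);S=cv2.imread("pics/side0.png").astype(int)
def comp(I,x,y,w,h,thr,lo=None):
    g=np.zeros(I.shape[:2],np.uint8);g[y:y+h,x:x+w]=(I[y:y+h,x:x+w].min(2)>thr)*255
    k,l,s,c=cv2.connectedComponentsWithStats(g);i=1+s[1:,4].argmax();m=np.argwhere(l==i)[:,::-1];return m,s[i]
for nm,I,b,t in[("top",T,(330,188,25,40),90),("side",S,(302,250,50,20),90),("top",T,(185,180,40,30),195),("side",S,(240,172,25,30),165)]:
    m,s=comp(I,*b,t);c=m.mean(0);v=np.linalg.eigh(np.cov(m.T))[1][:,1];u=(m-c)@v
    p(nm,s,c,c+v*u.min(),c+v*u.max())
    if nm=="top":p(plane("top",c+v*u.min(),.0095),plane("top",c+v*u.max(),.0095))
    if nm=="side":p(plane("side",c+v*u.min(),.0095),plane("side",c+v*u.max(),.0095))
```

```text
bore_near [0.4863 0.2996 0.062 ]
side [255.  212.5] [0.4893 0.2529 0.    ]
side [274.  210.5] [0.5545 0.235  0.    ]
side [236 196] [0.4992 0.4325 0.    ]
top [183.5 206.8] [0.4959 0.4165 0.03  ]
top [186.  186.5] [0.5717 0.4113 0.03  ]
top [231.3 211.5] [0.4805 0.2425 0.03  ]
top [233.5 190. ] [0.5605 0.2369 0.03  ]
sp [ 0.447  -0.145   0.0087] 0.0047 [ 0.5701 -0.1791  0.0054] 0.0011
top [336 190  12  35 164] [342.0732 207.7805] [345.8323 189.9646] [338.6657 223.9295]
[ 0.5698 -0.1792  0.0095] [ 0.4419 -0.1501  0.0095]
side [306 250  46  17 267] [328.5056 259.5543] [351.9231 255.8748] [306.0139 263.0883]
[ 0.5726 -0.1788  0.0095] [ 0.4413 -0.1481  0.0095]
top [195 191  22   9 148] [205.7027 194.6824] [216.3836 196.0907] [194.9648 193.2666]
[0.5412 0.3017 0.0095] [0.551  0.3814 0.0095]
side [251 176  11  17 116] [257.0345 183.3793] [254.3001 175.2284] [259.8328 191.7206]
[0.6583 0.5949 0.0095] [0.5867 0.4049 0.0095]
```

```bash
cat >> h.py <<'E'
def go(x,y,z,yaw_y=None,pitch=None):
    """print tool-frame turn/shift to a world TCP target; yaw_y = world angle (deg) of tool y, tool z down"""
    o=r.get_obs();w,a,b,c=o["ee_rot"];M=R.from_quat([a,b,c,w]).as_matrix()
    s=M.T@(np.array([x,y,z])-o["tcp_pos"])*1e3
    t=np.zeros(3)
    if yaw_y is not None:
        an=np.radians(yaw_y);Y=np.array([np.cos(an),np.sin(an),0]);Z=np.array([0,0,-1.]);X=np.cross(Y,Z)
        t=R.from_matrix(M.T@np.c_[X,Y,Z]).as_rotvec()
    print("turn",np.round(t,3),"shift",np.round(s,1),"t",o["t"],"tcp",np.round(o["tcp_pos"],4),"F",np.round(o["ft_force"],1),"w",round(o["width"],3))
E
python3 -c "
from h import *
go(.536,.44,.16,85.7)"
```

```text
turn [-0.001 -0.    -0.335] shift [-316.3  -57.6   58.1] t 0.1 tcp [0.2689 0.6189 0.218 ] F [ 0.7  0.7 -0.3] w 1.001
```

```bash
python3 -m inch '[0,0,-0.335,-316,-58,58,1, 0,0,-0.335,-316,-58,58,1, 0,0,-0.335,-316,-58,58,1, 0,0,-0.335,-316,-58,58,1, 0,0,-0.335,-316,-58,58,1]' 30; python3 -c "
from h import *
go(.536,.44,.16,85.7)"
```

```text
t: 0.6
tcp_pos: [0.4732, 0.4814, 0.1739]
ee_rot: [-0.0, 0.037, 0.999, -0.0]
ft_force: [-0.2, 0.4, -0.2]
width: 0.616
finger_force: 0.0
turn [-0.    -0.     0.001] shift [-65.7 -36.6  13.9] t 0.6 tcp [0.4732 0.4814 0.1739] F [-0.2  0.4 -0.2] w 0.616
```

```bash
python3 -m inch '[0,0,0,-66,-37,14,1, 0,0,0,-66,-37,14,1, 0,0,0,-66,-37,64,1, 0,0,0,-66,-37,104,1, 0,0,0,-66,-37,104,1]'
python3 - <<'E'
from h import *
go(.529,.354,.05,85.7)
T=r.read_camera("top")[:,:,::-1];S=r.read_camera("side")[:,:,::-1]
cv2.imwrite("pics/c2.png",np.hstack([crop("top",160,165,80,55,5,T),crop("side",220,150,80,70,5,S)[:275]]))
p=r.get_obs()["tcp_pos"];print(proj("top",p),proj("side",p))
E
```

```text
t: 1.1
tcp_pos: [0.5328, 0.4389, 0.064]
ee_rot: [-0.004, 0.038, 0.999, -0.003]
ft_force: [-1.0, -0.4, 0.2]
width: 0.194
finger_force: 0.0
turn [-0.006 -0.007 -0.   ] shift [ -2.7 -84.9  14.5] t 1.1 tcp [0.5328 0.4389 0.064 ] F [-1.  -0.4  0.2] w 0.194
[174.66103278 193.87719644] [242.86451834 176.01082309]
```

View pics/c2.png

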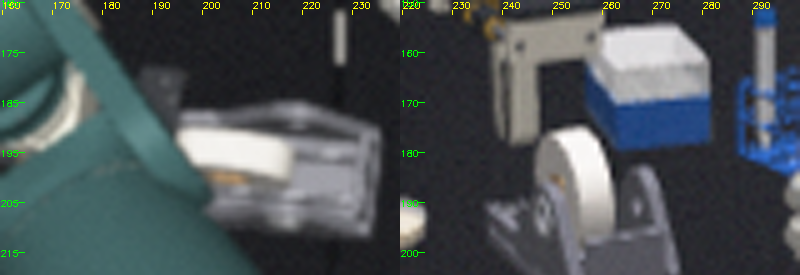

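```bash
python3 -m inch '[0,0,0,-2.7,-5,14,1, 0,0,0,-2.7,-15,14,1, 0,0,0,-2.7,-25,14,1, 0,0,0,-2.7,-35,14,1, 0,0,0,-2.7,-43,14,1]'; python3 -m inch '[0,0,0,0,-7,0,1, 0,0,0,0,-14,0,1, 0,0,0,0,-20,0,1, 0,0,0,0,-26,0,1, 0,0,0,0,-32,0,1]';  python3 - <<'E'
from h import *
go(.529,.354,.05,85.7)
S=r.read_camera("side")[:,:,::-1]
cv2.imwrite("pics/c3.png",crop("side",220,150,80,70,7,S))
E
```

```text
t: 1.7
tcp_pos: [0.5346, 0.3969, 0.0573]
ee_rot: [0.0, 0.038, 0.999, 0.0]
ft_force: [0.0, 0.1, -0.9]
width: 0.007
finger_force: 0.0
t: 2.2
tcp_pos: [0.5321, 0.3658, 0.0567]
ee_rot: [0.0, 0.037, 0.999, 0.0]
ft_force: [0.0, 1.9, 3.7]
width: 0.006
finger_force: 1.4
turn [0. 0. 0.] shift [  2.2 -12.    6.7] t 2.2 tcp [0.5321 0.3658 0.0567] F [0.  1.9 3.7] w 0.006
```

View pics/c3.png

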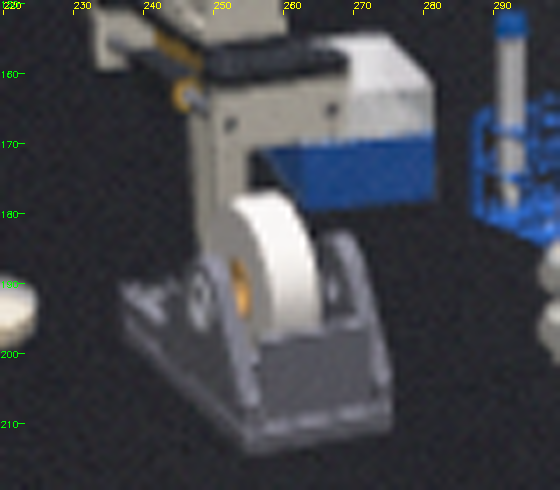

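The roll is moving back in the lane, with its front face at about column 252. I'll keep going until it meets the stop.

```bash
python3 -m inch '[0,0,0,1,-3,3,1, 0,0,0,1,-6,6,1, 0,0,0,1,-9,6,1, 0,0,0,1,-11,6,1, 0,0,0,1,-13,6,1]'|tr '\n' ' '; for i in 1 ; do python3 -m inch '[0,0,0,0,-1,0,1, 0,0,0,0,-2,0,1, 0,0,0,0,-3,0,1,0,0,0,0,-3,0,1]'|tr '\n' ' ';done
```

```text
t: 2.75 tcp_pos: [0.5301, 0.353, 0.0505] ee_rot: [-0.0, 0.037, 0.999, -0.0] ft_force: [1.0, -0.7, 0.2] width: 0.004 finger_force: 0.0 t: 3.15 tcp_pos: [0.5299, 0.3501, 0.0505] ee_rot: [0.0, 0.037, 0.999, -0.0] ft_force: [1.1, -0.0, 0.4] width: 0.004 finger_force: 0.0
```

```bash
python3 -m inch '[0,0,0,0,-1.5,0,1, 0,0,0,0,-3,0,1, 0,0,0,0,-4,0,1,0,0,0,0,-5,0,1,0,0,0,0,-5,0,1]'|tr '\n' ' ';python3 - <<'E'
from h import *
S=r.read_camera("side")[:,:,::-1];T=r.read_camera("top")[:,:,::-1]
cv2.imwrite("pics/c4.png",np.hstack([crop("side",230,165,55,60,7,S),crop("top",180,170,58,60,7,T)]))
E
```

```text
t: 3.65 tcp_pos: [0.5297, 0.346, 0.0509] ee_rot: [0.0, 0.037, 0.999, 0.001] ft_force: [0.4, 8.2, -0.5] width: 0.003 finger_force: 4.0
```

View pics/c4.png

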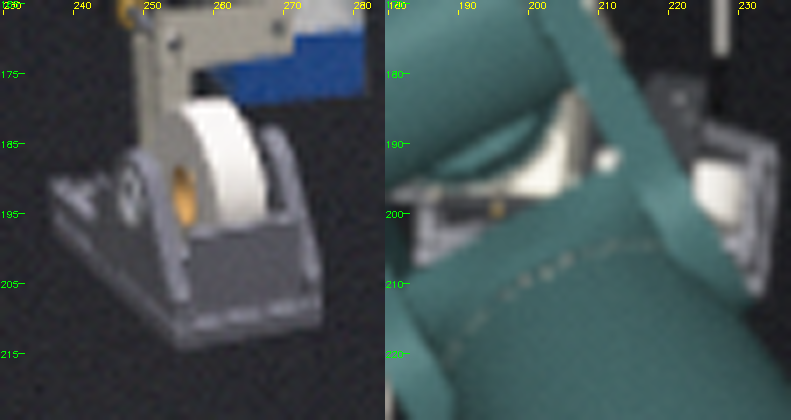

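The roll's rear now sits over the back stop and contact is 8 N, against under 3 N to roll it. I'll check with a 1 mm nudge, then retract and rise.

```bash
python3 -m inch '[0,0,0,0,-0.5,0,1, 0,0,0,0,-1,0,1,0,0,0,0,-1,0,1]'|tr '\n' ' '; python3 -m inch '[0,0,0,0,2,0,1, 0,0,0,0,10,0,1, 0,0,0,0,30,-20,1,0,0,0,0,40,-70,-0.3,0,0,0,0,40,-110,-0.3]'|tr '\n' ' '; python3 -c "
from h import *
go(.45,-.05,.2,77)"
```

```text
t: 4.05 tcp_pos: [0.5297, 0.3459, 0.0512] ee_rot: [0.001, 0.037, 0.999, 0.002] ft_force: [2.1, 14.4, -0.2] width: 0.003 finger_force: 7.1 t: 4.55 tcp_pos: [0.5321, 0.3852, 0.1619] ee_rot: [-0.0, 0.037, 0.999, -0.0] ft_force: [0.4, 0.8, -0.6] width: 0.129 finger_force: 0.0 turn [-0.001 -0.001  0.153] shift [  49.8 -440.1  -37.8] t 4.55 tcp [0.5321 0.3852 0.1619] F [ 0.4  0.8 -0.6] w 0.129
```

```bash
python3 -m inch '[0,0,0.153,50,-440,-38,-0.3, 0,0,0.153,50,-440,-38,-0.3, 0,0,0.153,50,-440,-38,-0.3, 0,0,0.153,50,-440,-38,-0.3, 0,0,0.153,50,-440,-38,-0.3]'|tr '\n' ' '; python3 -c "
from h import *
go(.4644,-.1543,.1,77)"
```

```text
t: 5.05 tcp_pos: [0.4852, 0.1378, 0.182] ee_rot: [0.0, 0.113, 0.994, -0.0] ft_force: [1.2, -1.0, 0.6] width: 0.557 finger_force: 0.0 turn [-0.  0. -0.] shift [ -45.6 -289.3   82.1] t 5.05 tcp [0.4852 0.1378 0.182 ] F [ 1.2 -1.   0.6] w 0.557
```

```bash
python3 -m inch '[0,0,0,-46,-289,52,-0.3, 0,0,0,-46,-289,52,-0.3, 0,0,0,-46,-289,52,-0.3, 0,0,0,-46,-289,52,-0.3, 0,0,0,-46,-289,52,-0.3]'|tr '\n' ' ';python3 -m inch '[0,0,0,-14,-70,40,-0.3, 0,0,0,-14,-70,40,-0.3]'; python3 -c "
from h import *
go(.4644,-.1543,.1,77)
S=r.read_camera('side')[:,:,::-1];T=r.read_camera('top')[:,:,::-1]
cv2.imwrite('pics/c5.png',np.hstack([crop('side',285,220,75,60,6,S),crop('top',320,180,48,60,6,T)])[:,:800])"
```

```text
t: 5.55 tcp_pos: [0.4682, -0.108, 0.1382] ee_rot: [0.0, 0.114, 0.994, -0.0] ft_force: [1.1, 0.6, -0.2] width: 0.653 finger_force: 0.0 t: 5.75
tcp_pos: [0.4658, -0.1801, 0.097]
ee_rot: [-0.0, 0.115, 0.993, -0.0]
ft_force: [0.8, 0.7, -0.5]
width: 0.652
finger_force: 0.0
turn [-0.    -0.001 -0.003] shift [ 7.2 24.8 -3. ] t 5.75 tcp [ 0.4658 -0.1801  0.097 ] F [ 0.8  0.7 -0.5] w 0.652
```

View pics/c5.png

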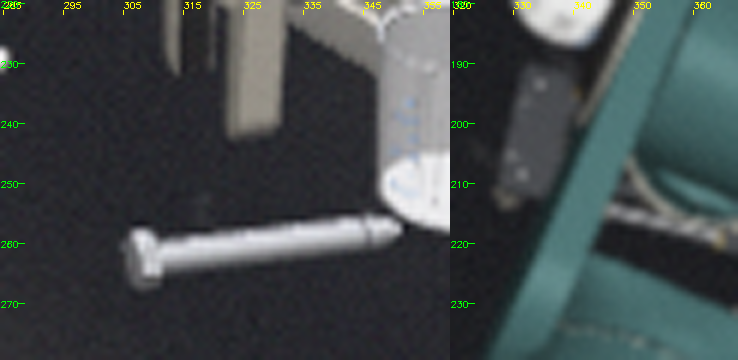

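The fingers hang above the spindle, which lies undisturbed with its head at side (307,262). I'll align and descend.

```bash
python3 -m inch '[0,0,0,7,25,0,-0.3, 0,0,0,7,25,40,-0.3, 0,0,0,7,25,80,-0.3, 0,0,0,7,25,93,-0.3,0,0,0,7,25,93,-0.3]'|tr '\n' ' ';python3 -c "
from h import *
go(.4644,-.1543,.004,77)
S=r.read_camera('side')[:,:,::-1]
cv2.imwrite('pics/c6.png',crop('side',285,220,75,60,7,S))"
```

```text
t: 6.35 tcp_pos: [0.4647, -0.1509, 0.0042] ee_rot: [-0.001, 0.113, 0.994, 0.0] ft_force: [0.2, -0.5, 0.4] width: 0.653 finger_force: 0.0 turn [ 0.    -0.003 -0.   ] shift [-0.5 -3.4  0.2] t 6.35 tcp [ 0.4647 -0.1509  0.0042] F [ 0.2 -0.5  0.4] w 0.653
```

View pics/c6.png

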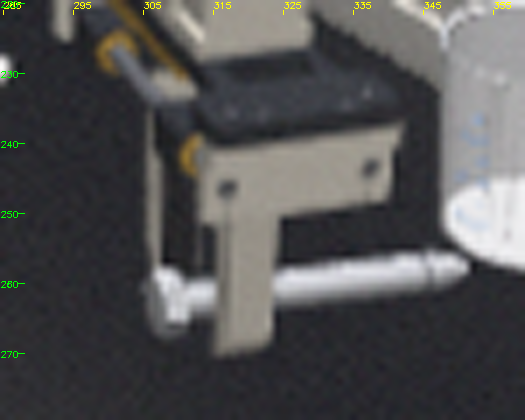

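The fingers straddle the shaft just beyond the head, with the near finger at columns 314–322 and the head ending at about 310. I'll shift 3 mm towards the nose and close.

```bash
python3 -m inch '[0,0,0,-3,-3,0,-0.3, 0,0,0,-3,-3,0,1, 0,0,0,-3,-3,0,1,0,0,0,-3,-3,0,1,0,0,0,-3,-3,0,1]' 40|tr '\n' ' '; python3 -m inch '[0,0,0,0,0,0,1, 0,0,0,0,0,0,1, 0,0,0,0,0,-10,1,0,0,0,0,0,-40,1,0,0,0,0,0,-80,1]'|tr '\n' ' ';python3 -c "
from h import *
S=r.read_camera('side')[:,:,::-1]
T=r.read_camera('top')[:,:,::-1]
cv2.imwrite('pics/side7.png',S);cv2.imwrite('pics/top7.png',T)
go(.38,.3,.12,85.7)
cv2.imwrite('pics/c7.png',np.hstack([crop('side',285,190,75,80,6,S),crop('top',320,165,48,80,6,T)])[:,:800])"
```

```text
t: 6.9 tcp_pos: [0.4677, -0.1553, 0.0055] ee_rot: [0.0, 0.114, 0.994, -0.0] ft_force: [-1.0, -0.1, -0.3] width: 0.353 finger_force: 0.0 t: 7.4 tcp_pos: [0.4665, -0.1548, 0.0852] ee_rot: [-0.002, 0.114, 0.994, 0.0] ft_force: [0.4, 1.6, -0.0] width: 0.142 finger_force: 40.0 turn [-0.002  0.007 -0.153] shift [190.  424.  -30.8] t 7.5 tcp [ 0.4696 -0.156   0.091 ] F [ 0.6 -0.5 -1. ] w 0.139
```

View pics/c7.png

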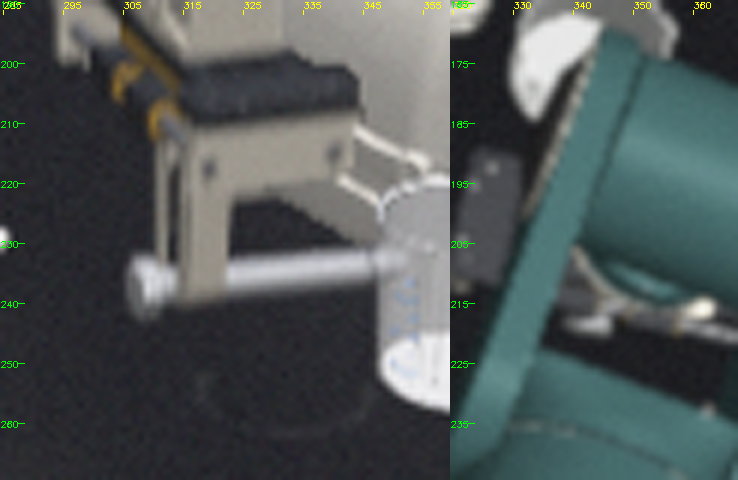

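The spindle is held (opening 13 mm, 40 N) close to its head, clear of the beaker. I'll carry it to in front of the near bore.

```bash
python3 -c "
from h import *
go(.36,.306,.13,85.7)"; python3 -m inch '[0,0,0,40,0,-40,1, 0,0,-0.05,80,50,-45,1, 0,0,-0.1,120,90,-45,1, 0,0,-0.153,160,130,-45,1,0,0,-0.153,180,170,-45,1]'|tr '\n' ' ';python3 -c "
from h import *
go(.36,.306,.13,85.7)"
```

```text
turn [-0.002  0.007 -0.153] shift [210.8 425.3 -41. ] t 7.5 tcp [ 0.4696 -0.156   0.091 ] F [ 0.6 -0.5 -1. ] w 0.139
t: 8.0 tcp_pos: [0.3377, 0.0289, 0.13] ee_rot: [0.0, 0.037, 0.999, 0.0] ft_force: [1.4, 0.8, -1.0] width: 0.136 finger_force: 40.0 turn [0.    0.001 0.   ] shift [-1.600e+00  2.779e+02  1.000e-01] t 8.0 tcp [0.3377 0.0289 0.13  ] F [ 1.4  0.8 -1. ] w 0.136
```

```bash
python3 -m inch '[0,0,0,0,50,0,1, 0,0,0,0,100,0,1, 0,0,0,0,150,0,1, 0,0,0,0,200,0,1,0,0,0,0,240,0,1]'|tr '\n' ' ';python3 -m inch '[0,0,0,0,20,0,1, 0,0,0,0,36,20,1, 0,0,0,0,37,50,1, 0,0,0,0,37,73,1,0,0,0,0,37,73,1]'|tr '\n' ' ';python3 -c "
from h import *
go(.36,.306,.057,85.7)
S=r.read_camera('side')[:,:,::-1]
T=r.read_camera('top')[:,:,::-1]
cv2.imwrite('pics/side8.png',S);cv2.imwrite('pics/top8.png',T)
cv2.imwrite('pics/c8.png',np.hstack([crop('side',205,165,75,65,6,S),crop('top',175,175,58,65,6,T)])[:,:800])"
```

```text
t: 8.5 tcp_pos: [0.3566, 0.27, 0.13] ee_rot: [0.0, 0.037, 0.999, 0.0] ft_force: [1.4, -0.6, -1.1] width: 0.14 finger_force: 40.0 t: 9.0 tcp_pos: [0.3585, 0.3034, 0.054] ee_rot: [-0.002, 0.037, 0.999, -0.002] ft_force: [-0.2, -0.4, -1.0] width: 0.136 finger_force: 40.0 turn [-0.003 -0.004  0.001] shift [-1.3  2.7 -3. ] t 9.0 tcp [0.3585 0.3034 0.054 ] F [-0.2 -0.4 -1. ] w 0.136
```

View pics/c8.png

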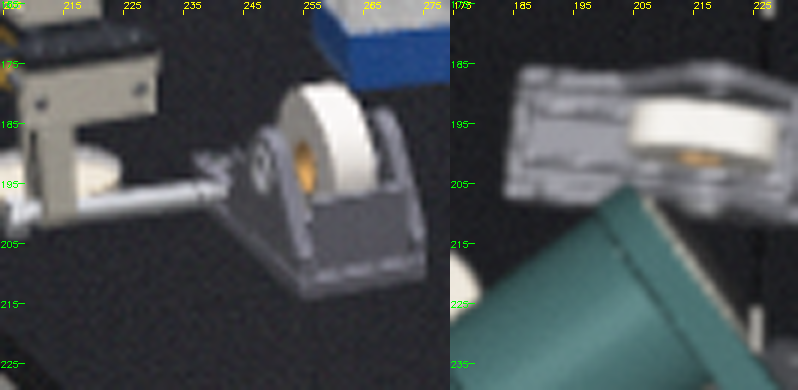

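The side view shows the spindle nose at about (242.5,196.2), short of the near bush at (248.2,192), and the roll seated against the stop. That was my tenth picture, so I'll measure numerically from here.

Run:
```python
from h import *
np.set_printoptions(suppress=True,linewidth=200)
S=cv2.imread("pics/side8.png");T=cv2.imread("pics/top8.png")
g=S.mean(2).astype(int)
print("side patch cols 236-255 rows 184-201");print(g[184:202,236:256])
m=T.min(2).astype(float)
print("roll rows 188..203, half-level columns at min-channel 165")
for y in range(188,202):
    row=m[y,195:235];i=np.where(row>170)[0]
    if len(i)>5:print(y,i[0]+195,i[-1]+195,row[max(i[0]-1,0):i[0]+2].astype(int),row[i[-1]-1:i[-1]+2].astype(int))
p=r.get_obs()["tcp_pos"];d=np.array([.9972,-.0745,0])
for s,z in((-25,.005),(0,.005),(104.6,.0015)):print(s,proj("side",p+d*s/1e3+[0,0,z]))
for b in((.4825,.2952,.062),(.4863,.2996,.062)):print(b,proj("side",b))
for u in((204,196),(227.5,198)):print(plane("top",u,.059))
```

```text
side patch cols 236-255 rows 184-201
[[ 40  46  40  44  43  46  40  44  46  42  42  41  42  41  50  82 125 125 126 125]
 [ 41  43  39  42  43  40  42  38  44  42  41  43  45  55  62 100 124 126 127 129]
 [ 39  42  39  40  43  42  41  36  41  42  46  46  80 109 110 124 125 126 125 127]
 [ 41  44  43  44  41  44  38  40  40  47  46  64  99 137 150 144 132 126 122 122]
 [ 43  45  43  40  44  45  44  42  44  45  56  70  86 103 152 154 141 123 116 103]
 [ 38  43  42  43  40  41  43  54  65  45  66  87 119  92 141 151 144 123  98  80]
 [ 46  67  70  82  63  64  62  68  91  74  75 101 132 118 109 136 138 124  93  89]
 [ 46  85 114 114  91  98 117  91  83  89  73  98  94 142  95 131 130 125 104 108]
 [ 44  69 116 119 128 135 127  97  66  71  77 111  97 142  86 128 129 127 122 130]
 [ 46  56  71 114 140 149 115  72  67  65  78 128 126 131 101 110 129 125 127 154]
 [ 41  59  73  78 102 137 148  96  69  67  75 128 153 119 104 105 130 126 121 155]
 [131 120 152 154 140 142 149 108  64  71  70 109 158 117  87  92 129 126 131 143]
 [202 182 197 208 190 178 155  77  66  65  69  86 131 112  73  80 1
[... 419 characters left out ...]
20 128 132]]
roll rows 188..203, half-level columns at min-channel 165
192 206 220 [160 178 193] [189 174 156]
193 206 225 [166 190 211] [190 175 158]
194 206 228 [164 194 214] [193 177 161]
195 206 228 [167 198 219] [212 193 170]
196 205 228 [158 176 204] [211 192 163]
197 205 228 [159 180 204] [210 189 156]
198 206 228 [168 186 195] [204 185 158]
199 216 228 [168 176 177] [202 180 160]
200 223 228 [168 184 194] [190 176 161]
-25 [205.99655315 199.10484533]
0 [213.20426938 197.89987529]
104.6 [242.38483904 193.97485277]
(0.4825, 0.2952, 0.062) [247.25588012 192.37869125]
(0.4863, 0.2996, 0.062) [247.6895015  191.80330269]
[0.53085372 0.33876934 0.059     ]
[0.524467   0.25443383 0.059     ]
```

```bash
cat >> h.py <<'E'
def axis(S,c0,c1,show=True,thr=120,off=0.):
    """spindle axis in the vertical plane through the TCP along tool -x, from the side view columns c0..c1"""
    o=r.get_obs();w,a,b,c=o["ee_rot"];M=R.from_quat([a,b,c,w]).as_matrix();P=np.array(o["tcp_pos"])
    d=-M[:,0]*[1,1,0];d/=np.linalg.norm(d);n=np.array([-d[1],d[0],0]);g=S.mean(2);out=[]
    for u in range(c0,c1):
        v0=proj("side",P+d*.06+[0,0,off])[1];k=np.arange(int(v0)-9,int(v0)+10)
        w_=np.clip(g[k,u]-thr,0,None)
        if w_.sum()<60:continue
        C,q=ray("side",(u,(w_*k).sum()/w_.sum()));X=C+q*((P-C)@n)/(q@n);out.append([(X-P)@d*1e3,(X[2]-P[2])*1e3])
    out=np.array(out);f=np.polyfit(out[:,0],out[:,1],1)
    print("axis: z-tcp at grip %.1f mm, slope %.2f deg, s %.1f..%.1f, resid %.2f"%(f[1],np.degrees(np.arctan(f[0])),out[0,0],out[-1,0],np.std(out[:,1]-np.polyval(f,out[:,0]))))
    return f
E
python3 - <<'E'
from h import *
S=cv2.imread("pics/side8.png")
axis(S,219,235);axis(S,219,228);axis(S,227,236)
np.set_printoptions(linewidth=200);print(S.mean(2).astype(int)[190:206,204:236])
p=r.get_obs()["tcp_pos"];print(proj("side",p))
E
```

```text
axis: z-tcp at grip 18.6 mm, slope -19.28 deg, s 20.8..73.6, resid 2.93
axis: z-tcp at grip 28.1 mm, slope -32.46 deg, s 20.8..48.4, resid 2.31
axis: z-tcp at grip 1.0 mm, slope -3.57 deg, s 48.4..77.3, resid 0.12
[[ 78 108 130 138 123 116  71 112 136 142 142 142 146 161 171 175 148 139 114  80  48  44  41  41  38  38  42  38  40  42  43  41]
 [150 171 183 185 158 114  70 104 136 144 145 143 144 166 190 187 180 180 169 151 114  42  41  39  40  41  40  42  39  40  42  45]
 [189 196 197 204 187 109  85 100 133 144 143 141 144 174 215 210 204 201 197 188 162  65  39  43  43  42  45  41  41  36  43  40]
 [206 218 218 228 218 112  92  97 127 142 142 143 148 180 226 228 228 227 220 207 181  74  35  43  39  43  41  39  40  38  41  43]
 [227 229 227 228 220 116  91  87 128 144 144 144 150 178 229 228 227 227 229 222 181  57  40  40  38  44  43  43  41  43  38  41]
 [227 229 225 229 219 128  84  84 124 143 141 145 146 173 228 229 229 230 213 195 126  60  38  42  44  46  54  66  82  87 108 125]
 [226 229 228 228 220 137  93  80 123 141 142 144 145 170 223 219 209 209 178 151 134 104 106 128 14
[... 538 characters left out ...]
 61  62  57  52]
 [ 49  78 125 206 189 177 139 128 112 119 114 107  98  93  93  88  83  78  75  71  64  57  57  50  45  42  40  40  43  41  38  40]
 [ 45  74 114 150 134 107  78  85  93  86  85  76  63  60  52  47  43  42  41  41  41  44  38  43  39  42  38  40  41  41  41  41]
 [ 40  57 104 103  98  91  47  47  54  46  40  39  41  36  40  42  37  40  44  39  43  44  40  41  38  45  39  41  40  40  42  42]
 [ 42  48  81  84  82  67  45  40  41  33  40  44  37  40  42  41  41  37  42  38  38  40  39  40  44  42  43  42  42  38  43  45]
 [ 39  34  36  43  42  38  42  39  40  36  43  39  45  41  41  42  40  39  44  40  44  42  42  41  39  37  42  43  40  45  43  42]]
[213.29884196 199.28346475]
```

```bash
sed -i 's/w_=np.clip(g\[k,u\]-thr,0,None)/w_=np.clip(g[k,u]-45,0,45)/' h.py
python3 - <<'E'
from h import *
S=cv2.imread("pics/side8.png")
f=axis(S,225,236)
p=np.array(r.get_obs()["tcp_pos"]);d=np.array([.9972,-.0745,0])
for s in(95,100,105,108):print(s,proj("side",p+d*s/1e3+[0,0,(f[1]+f[0]*s)/1e3]))
for px in((248.1,192.1),(248.1,192.6),(248.1,191.4)):
    for y in(.295,.297,.299):
        C,q=ray("side",px);X=C+q*(y-C[1])/q[1];print(px,np.round(X,4))
E
```

```text
axis: z-tcp at grip 2.1 mm, slope -5.90 deg, s 41.4..77.2, resid 1.29
95 [239.88858046 196.89420865]
100 [241.25028002 196.80225625]
105 [242.60810996 196.71056516]
108 [243.42095735 196.65567546]
(248.1, 192.1) [0.4857 0.295  0.0625]
(248.1, 192.1) [0.4866 0.297  0.0617]
(248.1, 192.1) [0.4876 0.299  0.0608]
(248.1, 192.6) [0.4856 0.295  0.0606]
(248.1, 192.6) [0.4865 0.297  0.0598]
(248.1, 192.6) [0.4875 0.299  0.059 ]
(248.1, 191.4) [0.4858 0.295  0.0651]
(248.1, 191.4) [0.4867 0.297  0.0643]
(248.1, 191.4) [0.4877 0.299  0.0634]
```

```bash
python3 -m inch '[0,-0.05,0,0,0,0,1, 0,-0.09,0,0,0,0,1, 0,-0.09,0,0,0,0,1]'|tr '\n' ' ';python3 - <<'E'
from h import *
S=r.read_camera('side')[:,:,::-1];cv2.imwrite('pics/side9.png',S)
np.set_printoptions(linewidth=200);print(S.mean(2).astype(int)[184:204,224:253])
o=r.get_obs();p=np.array(o["tcp_pos"]);print(p,o["ee_rot"]);d=np.array([.9972,-.0745,0])
for s in(40,60,80,104.6):print(s,proj("side",p+d*s/1e3+[0,0,.003]))
E
```

```text
t: 9.4 tcp_pos: [0.3599, 0.3047, 0.0583] ee_rot: [0.046, 0.037, 0.998, -0.001] ft_force: [-0.3, -0.1, -0.8] width: 0.137 finger_force: 40.0 [[ 42  43  42  39  42  42  41  43  38  40  42  43  44  43  37  42  43  42  43  41  47  42  41  43  42  41  51  91 127]
 [ 41  42  37  41  41  47  43  42  45  38  40  46  43  43  45  42  42  41  42  40  43  47  47  44  46  56  60 105 125]
 [ 36  37  44  40  43  39  45  40  39  42  42  38  42  47  47  44  44  45  42  42  43  41  40  56  79 108 111 122 125]
 [ 41  40  39  44  43  40  40  41  36  43  39  42  44  39  38  41  44  40  46  42  39  46  48  65 101 135 151 148 131]
 [ 43  40  35  43  43  42  45  44  44  43  41  43  36  42  41  37  43  43  42  41  46  45  55  68  85 105 155 152 145]
 [ 43  45  41  46  40  44  40  40  44  45  40  44  43  39  37  39  37  44  47  53  62  48  68  87 123  96 137 150 147]
 [ 49  39  42  40  43  41  43  42  43  38  45  44  46  66  73  83  62  64  64  72  89  72  72  99 135 117 110 140 136]
 [117  45  42  45  39  41  39  42  42  42  49  77  92 123 162 165 142 141 129  93  88  89  74  98  95 137  97 133 133]
 [161  7
[... 932 characters left out ...]
67  71  96]
 [ 42  42  39  41  42  43  37  39  42  42  41  42  43  41  38  52  61  74  94  76  69  65  68  66  65  66  67  65  81]
 [ 40  46  39  42  41  40  43  44  37  45  43  43  43  42  41  44  50  59  72  79  72  65  66  68  68  68  68  69  75]
 [ 38  37  44  44  42  42  40  44  39  42  40  41  48  44  44  42  42  47  62  75  79  75  68  66  67  68  70  67  71]
 [ 36  41  44  44  43  41  40  44  41  42  44  42  44  43  45  45  46  48  50  59  69  76  77  75  68  68  66  65  70]]
[0.35990291 0.30471821 0.05813836] [ 0.04542035  0.03698954  0.99828229 -0.00110989]
40 [224.47533    196.39009541]
60 [230.05048917 195.45608352]
80 [235.56732499 194.5318426 ]
104.6 [242.27438823 193.40820171]
```

Run:
```python
from h import *
o=r.get_obs();p=o["tcp_pos"];go(p[0],p[1]+.0015,p[2]-.0025)
go(p[0]+.9972*.1,p[1]-.0745*.1,p[2])
```

```text
turn [0. 0. 0.] shift [0.3 1.5 2.5] t 9.45 tcp [0.3599 0.3047 0.0581] F [ 0.8 -0.1 -1.9] w 0.139
turn [0. 0. 0.] shift [-99.6  -0.1   9.1] t 9.45 tcp [0.3599 0.3047 0.0581] F [ 0.8 -0.1 -1.9] w 0.139
```

```bash
python3 -m inch '[0,0.017,0,0.3,1.5,2.5,1, 0,0.017,0,0.3,1.5,2.5,1, 0,0.017,0,-5,1.5,3,1, 0,0.017,0,-10,1.5,3.5,1, 0,0.017,0,-15,1.5,3.9,1]'|tr '\n' ' ';python3 -m inch '[0,0,0,-4,0,0.3,1, 0,0,0,-8,0,0.6,1, 0,0,0,-12,0,0.9,1, 0,0,0,-16,0,1.2,1, 0,0,0,-16,0,1.2,1]'|tr '\n' ' '
python3 - <<'E'
from h import *
S=r.read_camera('side')[:,:,::-1];cv2.imwrite('pics/side10.png',S)
np.set_printoptions(linewidth=200);print(S.mean(2).astype(int)[184:202,230:255])
E
```

```text
t: 9.95 tcp_pos: [0.376, 0.3046, 0.0544] ee_rot: [0.036, 0.037, 0.999, -0.001] ft_force: [-0.7, -0.3, -1.5] width: 0.14 finger_force: 40.0 t: 10.45 tcp_pos: [0.3919, 0.3032, 0.0544] ee_rot: [0.037, 0.038, 0.999, -0.002] ft_force: [1.7, -2.6, -0.6] width: 0.137 finger_force: 40.3 [[ 40  43  39  45  42  43  39  38  43  46  40  41  42  44  44  44  47  45  45  43  50  82 124 128 127]
 [ 41  43  42  42  43  42  45  41  44  43  42  43  43  42  42  48  41  41  42  53  61  97 127 129 126]
 [ 44  43  41  39  44  43  42  39  43  45  41  47  41  42  43  42  42  56  81 109 113 123 123 125 128]
 [ 42  43  43  44  44  42  43  41  42  46  42  45  43  44  44  43  47  66  99 135 150 143 133 128 126]
 [ 43  43  41  40  47  43  41  41  40  44  40  40  45  42  43  44  53  69  81 105 151 153 147 127 110]
 [ 44  41  41  44  42  41  44  44  43  43  45  46  43  52  65  47  64  89 123  93 141 152 146 122  90]
 [ 41  45  42  44  42  43  50  69  71  81  61  61  65  71  92  77  70 102 130 116 110 140 135 124  95]
 [ 41  43  40  43  41  42  44  84 116 116  94 103 114 100 121 116 111 158 156 137  99 133 133 125 1
[... 334 characters left out ...]
 205 202 191 177 167 153 140 133 127 113 103  95  91 122 107  90  91 130 127 130]
 [206 200 191 181 164 153 142 132 124 122 104  91  89  88  77  73  73  89 129 109  73  79 128 130 127]
 [154 140 131 119 107  96  88  79  90  96  88  68  68  69  70  67  67  68  79  84  71  74 118 131 129]
 [ 97  88  81  78  59  56  48  50  63  73  89  87  74  65  67  69  66  67  67  67  69  71 104 128 130]
 [ 57  46  46  44  41  45  40  41  49  62  73  97  94  66  65  64  68  68  65  66  63  66  95 129 127]
 [ 46  43  42  43  41  44  43  44  45  50  61  71  95  76  66  69  74  68  71  66  66  69  81 129 129]
 [ 44  42  42  38  46  38  44  41  47  45  52  62  73  82  75  66  64  68  67  68  68  69  77 119 127]]
```

Nose is at the bush and the force is low. Advancing in small checked steps.

```bash
for i in 1; do python3 -m inch '[0,0,0,-4,0,0.3,1, 0,0,0,-8,0,0.6,1, 0,0,0,-10,0,0.7,1]'|tr '\n' ' ';done; python3 -c "
from h import *
o=r.get_obs();print(np.round(o['ft_force'],1),np.round(o['torque'],2))"
```

```text
t: 10.8 tcp_pos: [0.4014, 0.3026, 0.0544] ee_rot: [0.036, 0.037, 0.999, -0.002] ft_force: [-4.3, -3.8, -0.1] width: 0.135 finger_force: 40.5 [-4.3 -3.8 -0.1] [-0.74  0.73 -0.45]
```

```bash
python3 -m inch '[0,0,0,0,-1,0,1,0,0,0,0,-1,0,1]'|tr '\n' ' '; python3 -m inch '[0,0,0,-3,0,0.2,1, 0,0,0,-6,0,0.4,1]'|tr '\n' ' '; python3 -c "
from h import *
o=r.get_obs();print(np.round(o['ft_force'],1),np.round(o['torque'],2))"
```

```text
t: 11.0 tcp_pos: [0.4016, 0.3017, 0.0546] ee_rot: [0.037, 0.037, 0.999, -0.001] ft_force: [0.8, -3.6, 0.2] width: 0.14 finger_force: 40.3 t: 11.2 tcp_pos: [0.4072, 0.3013, 0.0545] ee_rot: [0.036, 0.037, 0.999, -0.001] ft_force: [-3.5, -5.2, 0.4] width: 0.143 finger_force: 40.3 [-3.5 -5.2  0.4] [-0.69  0.64 -0.33]
```

```bash
python3 -m inch '[0,0,0,0,-1.5,0,1,0,0,0,0,-1.5,0,1]'|tr '\n' ' '; python3 -m inch '[0,0,0,-4,0,0.3,1, 0,0,0,-8,0,0.6,1, 0,0,0,-8,0,0.6,1]'|tr '\n' ' '; python3 -c "
from h import *
o=r.get_obs();print(np.round(o['ft_force'],1),np.round(o['torque'],2))"
```

```text
t: 11.4 tcp_pos: [0.4076, 0.2999, 0.0547] ee_rot: [0.037, 0.037, 0.999, -0.001] ft_force: [1.1, -2.1, -0.1] width: 0.134 finger_force: 40.1 t: 11.7 tcp_pos: [0.4158, 0.2992, 0.0546] ee_rot: [0.037, 0.037, 0.999, -0.001] ft_force: [0.6, -2.5, -0.4] width: 0.135 finger_force: 40.1 [ 0.6 -2.5 -0.4] [-0.43 -0.3  -0.19]
```

```bash
python3 -m inch '[0,0,0,-5,-0.5,0.4,1, 0,0,0,-10,-0.5,0.7,1, 0,0,0,-15,-0.5,1.1,1,0,0,0,-20,-0.5,1.5,1,0,0,0,-20,-0.5,1.5,1]'|tr '\n' ' '; python3 -c "
from h import *
o=r.get_obs();print(np.round(o['ft_force'],1),np.round(o['torque'],2))"
```

```text
t: 12.2 tcp_pos: [0.4361, 0.2971, 0.0546] ee_rot: [0.037, 0.038, 0.999, -0.001] ft_force: [2.7, -4.4, 0.9] width: 0.136 finger_force: 40.1 [ 2.7 -4.4  0.9] [-0.74 -0.49 -0.26]
```

```bash
python3 -m inch '[0,0,0,0,-1.5,0,1, 0,0,0,-5,-1.5,0.4,1, 0,0,0,-10,-1.5,0.7,1, 0,0,0,-14,-1.5,1,1,0,0,0,-14,-1.5,1,1]'|tr '\n' ' '; python3 -c "
from h import *
o=r.get_obs();print(np.round(o['ft_force'],1),np.round(o['torque'],2))"
```

```text
t: 12.7 tcp_pos: [0.45, 0.2947, 0.0548] ee_rot: [0.037, 0.037, 0.999, -0.001] ft_force: [1.6, -2.7, 3.2] width: 0.135 finger_force: 40.0 [ 1.6 -2.7  3.2] [-0.44 -0.63 -0.14]
```

```bash
python3 -m inch '[0,0,0,-2,-0.5,-0.3,1, 0,0,0,-5,-0.5,-0.1,1, 0,0,0,-8,-0.5,0.1,1, 0,0,0,-11,-0.5,0.3,1,0,0,0,-11,-0.5,0.3,1]'|tr '\n' ' '; python3 -c "
from h import *
o=r.get_obs();print(np.round(o['ft_force'],1),np.round(o['torque'],2))"
```

```text
t: 13.2 tcp_pos: [0.4603, 0.2934, 0.0554] ee_rot: [0.036, 0.037, 0.999, -0.001] ft_force: [-2.9, -1.3, 7.0] width: 0.138 finger_force: 40.0 [-2.9 -1.3  7. ] [-0.46  0.41 -0.08]
```

```bash
python3 -m inch '[0,0,0,0,0,-1,1, 0,0,0,0,0,-1,1, 0,0,0,-3,-0.2,-0.8,1, 0,0,0,-6,-0.4,-0.6,1]'|tr '\n' ' '; python3 -c "
from h import *
o=r.get_obs();print(np.round(o['ft_force'],1),np.round(o['torque'],2))"
```

```text
t: 13.6 tcp_pos: [0.4658, 0.2926, 0.0561] ee_rot: [0.036, 0.037, 0.999, -0.001] ft_force: [-5.4, -0.8, 5.3] width: 0.141 finger_force: 40.0 [-5.4 -0.8  5.3] [-0.03  0.93 -0.02]
```

```bash
python3 -m inch '[0,-0.01,0,0,0,-0.7,1, 0,-0.01,0,-2,0,-0.6,1, 0,-0.01,0,-4,-0.1,-0.4,1, 0,-0.01,0,-6,-0.2,-0.3,1, 0,-0.01,0,-6,-0.2,-0.3,1]'|tr '\n' ' '; python3 -c "
from h import *
o=r.get_obs();print(np.round(o['ft_force'],1),np.round(o['torque'],2))"
```

```text
t: 14.1 tcp_pos: [0.4721, 0.2918, 0.0567] ee_rot: [0.041, 0.037, 0.998, -0.002] ft_force: [0.6, 1.1, -1.3] width: 0.141 finger_force: 40.0 [ 0.6  1.1 -1.3] [ 0.05  0.05 -0.  ]
```

```bash
python3 -m inch '[0,0,0,-1.5,-0.1,0.1,1, 0,0,0,-3,-0.2,0.2,1, 0,0,0,-3,-0.2,0.2,1]'|tr '\n' ' '; python3 -m inch '[0,0,0,0,0,0,-0.2, 0,0,0,0,0,0,-0.2, 0,0,0,0,0,0,-0.2, 0,0,0,0,0,0,-0.2, 0,0,0,0,0,0,-0.2]'|tr '\n' ' '
python3 - <<'E'
from h import *
go(.475,.2917,.14,85.7)
E
```

```text
t: 14.4 tcp_pos: [0.473, 0.2917, 0.0566] ee_rot: [0.039, 0.037, 0.999, -0.002] ft_force: [-19.7, 0.6, 9.2] width: 0.137 finger_force: 49.8 t: 14.9 tcp_pos: [0.4746, 0.2918, 0.0568] ee_rot: [0.041, 0.037, 0.998, -0.001] ft_force: [-4.6, 3.9, -1.0] width: 0.515 finger_force: 2.3 turn [0.001 0.082 0.   ] shift [ -7.3   0.  -82.8] t 14.9 tcp [0.4746 0.2918 0.0568] F [-4.6  3.9 -1. ] w 0.515
```

```bash
python3 -m inch '[0,0,0,2,0,0,-0.2, 0,0,0,4,0,-1,-0.2, 0,0,0,2,0,-20,-0.2, 0,0,0,0,0,-50,-0.2, 0,0,0,-2,0,-80,-0.2]'|tr '\n' ' '
python3 - <<'E'
from h import *
S=r.read_camera('side')[:,:,::-1];cv2.imwrite('pics/side11.png',S)
np.set_printoptions(linewidth=200);print(S.mean(2).astype(int)[186:204,228:256])
go(.41,.2965,.14,85.7)
E
```

```text
t: 15.4 tcp_pos: [0.47, 0.2915, 0.1376] ee_rot: [0.041, 0.037, 0.998, -0.002] ft_force: [0.8, -0.9, -0.4] width: 0.601 finger_force: 0.0 [[ 44  42  40  43  42  39  40  41  46  40  41  40  40  41  43  44  42  41  44  51  81 108 109 124 125 126 125 126]
 [ 43  42  39  41  40  43  41  41  44  41  41  41  41  38  42  44  43  44  48  68 100 138 150 145 132 127 126 121]
 [ 40  39  41  40  43  42  45  43  41  43  46  41  41  40  45  45  44  45  52  72  84 104 154 155 144 122 110 106]
 [ 40  42  40  43  40  41  44  42  42  45  41  42  43  40  43  54  63  49  64  86 123  92 139 153 144 123  87  86]
 [ 40  38  45  43  40  43  37  43  44  65  70  82  61  62  64  72  90  71  73 102 133 117 109 141 139 132 121 138]
 [ 43  40  42  40  44  42  43  42  51  95 151 158 137 120 118  94  88  97 106 124 121 141  96 136 135 156 185 200]
 [ 41  43  40  38  37  43  41  38  46  86 177 207 185 175 153 146 154 163 176 186 177 151  89 125 131 154 205 200]
 [ 40  43  40  42  42  41  39  40  46  69 122 198 190 198 162 198 214 213 208 205 198 149 102 113 130 133 153 144]
 [ 42  44  44  42  40  42  41  42  46  64 1
[... 514 characters left out ...]
 104 125 130 125]
 [ 44  44  40  41  44  41  39  45  42  43  51  61  79  98  95  66  67  66  68  69  66  67  69  71  96 128 131 125]
 [ 43  43  45  40  42  42  37  42  36  40  40  46  60  71  95  74  68  66  68  67  69  66  63  68  82 132 128 133]
 [ 40  43  42  44  39  41  43  44  45  42  47  46  48  64  73  83  71  65  67  68  64  68  70  65  79 119 129 128]
 [ 39  44  42  43  40  40  41  44  43  44  44  42  46  47  62  74  81  71  67  66  66  68  65  65  73 103 129 123]
 [ 38  40  40  40  46  42  44  44  39  44  40  45  46  42  42  60  70  79  73  72  68  66  67  69  71  99 129 125]]
turn [0.003 0.088 0.   ] shift [61.7 -0.6 -2. ] t 15.45 tcp [0.4715 0.2925 0.1434] F [0.2 0.7 6.6] w 0.601
```

```bash
python3 -m inch '[0,0.088,0,20,0,-2,1, 0,0.088,0,62,-0.5,-2,1, 0,0.088,0,62,-0.5,-2,1, 0,0.088,0,62,-0.5,-2,1, 0,0.088,0,62,-0.5,-2,1]'|tr '\n' ' '
python3 - <<'E'
from h import *
print(plane("side",(238.5,194.2),.062))
go(.42,.2955,.05,85.7)
E
```

```text
t: 15.95 tcp_pos: [0.4089, 0.296, 0.1339] ee_rot: [-0.002, 0.037, 0.999, 0.0] ft_force: [1.0, -0.2, 0.5] width: 0.222 finger_force: 0.0 [0.44878679 0.29444744 0.062     ]
turn [ 0.    -0.004  0.   ] shift [-11.5   0.4  83.8] t 15.95 tcp [0.4089 0.296  0.1339] F [ 1.  -0.2  0.5] w 0.222
```

```bash
python3 -m inch '[0,0,0,0,0,0,1, 0,0,0,0,0,40,1, 0,0,0,0,0,84,1, 0,0,0,-10,0,84,1, 0,0,0,-20,0,84,1]'|tr '\n' ' '; python3 -m inch '[0,0,0,-5,0,0,1, 0,0,0,-10,0,0,1, 0,0,0,-15,0,0,1, 0,0,0,-20,0,0,1]'|tr '\n' ' '; python3 -c "
from h import *
go(.4685,.2917,.05)"
```

```text
t: 16.45 tcp_pos: [0.429, 0.2944, 0.0503] ee_rot: [-0.003, 0.037, 0.999, -0.0] ft_force: [-0.5, 0.7, 0.8] width: 0.004 finger_force: 0.0 t: 16.85 tcp_pos: [0.4484, 0.2931, 0.0501] ee_rot: [-0.002, 0.037, 0.999, 0.0] ft_force: [-1.7, -0.1, 0.1] width: 0.005 finger_force: 0.7 turn [0. 0. 0.] shift [-20.1   0.1   0. ] t 16.85 tcp [0.4484 0.2931 0.0501] F [-1.7 -0.1  0.1] w 0.005
```

```bash
python3 -m inch '[0,0,0,-4,0,0,1, 0,0,0,-8,0,0,1, 0,0,0,-12,0,0,1, 0,0,0,-15,0,0,1]'|tr '\n' ' '; python3 -m inch '[0,0,0,-1,0,0,1, 0,0,0,-2,0,0,1, 0,0,0,-3,0,0,1]'|tr '\n' ' '
```

```text
t: 17.25 tcp_pos: [0.4626, 0.2919, 0.0492] ee_rot: [-0.003, 0.037, 0.999, 0.0] ft_force: [-29.8, 0.0, 14.9] width: 0.006 finger_force: 14.9 t: 17.55 tcp_pos: [0.4627, 0.2918, 0.0492] ee_rot: [-0.006, 0.037, 0.999, -0.0] ft_force: [-40.6, -1.7, 23.3] width: 0.003 finger_force: 20.2
```

Firm stop at the place expected for home. I'll back off and check with the cameras.

```bash
python3 -m inch '[0,0,0,10,0,0,1, 0,0,0,40,0,0,1, 0,0,0,50,0,-40,1, 0,0,0,50,0,-80,1, 0,0,0,50,-40,-100,1]'|tr '\n' ' '; python3 -m inch '[0,0,0,30,-50,0,1, 0,0,0,40,-100,0,1, 0,0,0,40,-150,0,1, 0,0,0,40,-200,0,1, 0,0,0,40,-240,0,1]'|tr '\n' ' '
python3 - <<'E'
from h import *
S=r.read_camera('side')[:,:,::-1];T=r.read_camera('top')[:,:,::-1];cv2.imwrite('pics/side12.png',S);cv2.imwrite('pics/top12.png',T)
np.set_printoptions(linewidth=220)
print("side cols 236-256 rows 184-202");print(S.mean(2).astype(int)[184:202,236:258])
print("top cols 206-232 rows 170-190");print(T.mean(2).astype(int)[172:190,208:230])
print("top near cols 206-232 rows 200-218");print(T.mean(2).astype(int)[202:220,208:230])
b=np.array([.484,.2945,.062]);d=np.array([.9972,-.0745,0])
for s in(-10,0,84,108,120):print(s,proj("side",b+d*s/1e3),proj("top",b+d*s/1e3))
E
```

```text
t: 18.05 tcp_pos: [0.414, 0.2576, 0.153] ee_rot: [-0.001, 0.036, 0.999, 0.001] ft_force: [0.8, -1.4, 0.4] width: 0.005 finger_force: 0.0 t: 18.55 tcp_pos: [0.3551, 0.018, 0.1501] ee_rot: [-0.002, 0.037, 0.999, 0.0] ft_force: [1.4, 0.4, 0.1] width: 0.005 finger_force: 0.0 side cols 236-256 rows 184-202
[[ 45  43  43  42  46  42  65 111 123 117 117 136 141 142 143 143 142 131 128 126 124 149]
 [ 45  44  46  43  45  43  65 109 119 115 116 138 142 142 142 145 144 130 127 129 125 133]
 [ 42  44  43  42  45  45  57 102 121 120 116 138 140 140 143 144 141 132 127 129 127 124]
 [ 46  44  37  43  41  43  61 102 119 125 117 137 142 142 143 144 142 131 128 124 124 126]
 [ 43  41  43  42  41  45  61 102 123 119 116 137 143 141 142 143 142 126 110 103 118 129]
 [ 43  41  41  44  44  42  54 103 122 123 117 136 143 143 140 143 141 128  89  83 117 125]
 [ 45  69  71  84  61  62  71 100 119 122 115 134 142 142 146 142 142 139 119 141 149 130]
 [ 49  85 113 115  94  98 119 111 118 119 115 137 142 141 142 144 144 158 185 200 186 124]
 [ 45  71 114 120 128 136 129 118 118 121 118 137 144 141 141 142 142
[... 3781 characters left out ...]
4  31  29  29  30  25  21  27  33  32]
 [ 33  31  32  31  32  33  30  31  33  31  32  29  30  30  30  29  30  23  23  27  29  26]
 [ 31  30  30  33  30  30  28  33  30  31  24  32  30  30  30  34  27  23  16  26  29  35]
 [ 29  32  31  29  32  30  32  34  32  30  32  29  31  32  29  32  25  25  22  29  30  28]
 [ 30  30  30  28  30  30  30  33  33  31  30  27  35  30  31  31  30  28  26  29  31  27]]
-10 [245.04358021 192.81239249] [215.43501555 211.62964845]
0 [247.73340478 192.36210473] [215.75234397 208.86574845]
84 [269.79015517 188.66971347] [218.38607974 185.9261635 ]
108 [275.92079212 187.64341949] [219.12828531 179.46162449]
120 [278.95842158 187.13490775] [219.49769905 176.24406637]
```

Run:
```python
from h import *
np.set_printoptions(linewidth=220)
a=cv2.imread('pics/top0.png').mean(2);b=cv2.imread('pics/top12.png').mean(2)
print("top0 near");print(a[202:216,208:230].astype(int))
print("top0 far");print(a[182:192,208:230].astype(int))
```

```text
top0 near
[[157 146 129 123 117 115 117 118 118 134 155 164 166 162 162 162 164 162 163 162 162 163]
 [152 140 116 113 113 115 120 126 140 167 179 179 173 159 159 154 150 153 156 151 158 164]
 [126 121 106  97 104 108 113 122 142 160 163 157 149 129 129 131 130 136 144 152 168 173]
 [134 129 117 109 112 120 119 126 136 143 136 121 110 100 107 115 118 123 126 139 154 157]
 [107 108 102 104 115 125 135 143 155 165 160 142 130 120 119 121 122 124 130 133 135 134]
 [ 98  93  91  92 101 113 126 134 144 157 151 137 131 123 116 118 122 127 135 142 148 154]
 [ 76  75  70  68  75  92 114 128 140 153 150 132 120 108 101 109 114 114 117 119 132 139]
 [ 61  59  55  56  64  83 101 119 137 154 148 122  96  77  74  87  95 100 109 113 115 116]
 [ 54  47  47  48  54  56  72  85 100 116 115  92  69  59  58  57  65  76  87  94 100 105]
 [ 35  34  36  40  43  45  48  53  59  64  65  60  50  49  51  51  55  58  58  63  74  86]
 [ 35  30  29  33  31  32  29  34  32  36  33  35  35  36  42  43  44  48  46  43  52  59]
 [ 32  30  30  33  33  28  33  34  31  31  31  32  30  31  32  33  31  29  22  31  34  34
[... 404 characters left out ...]
2  38  43  39  43  41  42  37  31  29  30  32  30  19  27  30]
 [ 35  40  40  43  47  56  63  80  86  85  90  95  88  68  51  38  33  33  28  14  26  26]
 [ 61  70  74  79  81  81  94 112 120 125 133 145 141 120 103  84  65  50  40  28  29  32]
 [ 90  95 101 100  97  98 108 116 124 136 150 161 161 146 134 119  99  89  78  56  44  36]
 [101  99  95  94  88  86  88  95 100 111 123 135 136 126 123 119 115 111 106  93  85  77]
 [ 86  84  76  69  69  61  58  59  65  79  98 109 109  96  88  94  97 101 107 110 109 107]
 [ 86  82  76  70  64  61  57  58  58  71  94 106  99  78  60  62  65  75  87  92 100 108]
 [188 175 152 131 115 102  90  83  73  69  72  72  67  64  60  62  58  59  62  64  76  88]]
```

```bash
python3 -m inch '[0,0,0,0,-50,0,1, 0,0,0,0,-100,0,1, 0,0,0,0,-150,0,1, 0,0,0,0,-200,0,1, 0,0,0,0,-240,0,1]'|tr '\n' ' '
python3 - <<'E'
from h import *
S=r.read_camera('side')[:,:,::-1];cv2.imwrite('pics/side13.png',S)
np.set_printoptions(linewidth=220)
print("side cols 236-256 rows 184-202");print(S.mean(2).astype(int)[184:202,236:258])
E
```

```text
t: 19.15 tcp_pos: [0.3374, -0.2218, 0.1501] ee_rot: [-0.002, 0.038, 0.999, -0.0] ft_force: [1.3, 0.7, -0.2] width: 0.003 finger_force: 0.0 side cols 236-256 rows 184-202
[[ 41  42  40  44  40  39  41  42  42  44  42  44  40  41  54  99 128 128 124 127 127 122]
 [ 41  44  43  38  41  42  43  44  41  45  40  39  46  54  59 106 127 126 128 127 122 121]
 [ 40  38  38  38  37  39  39  38  38  40  43  50  84 106 109 123 124 125 125 123 125 121]
 [ 39  39  45  41  43  39  41  38  42  39  43  66  98 138 148 144 131 128 126 124 126 120]
 [ 41  42  41  43  37  41  38  43  40  41  56  69  84 107 154 152 145 125 110 107 120 121]
 [ 45  42  41  41  46  42  41  56  66  43  64  86 121  91 139 152 148 123  88  86 117 126]
 [ 46  67  68  79  58  63  63  72  99 118 152 154 142 116 109 140 139 134 125 138 150 135]
 [ 50  82 112 115  91 100 115  91  97 158 224 207 156 139  95 132 135 159 185 202 188 134]
 [ 43  68 115 123 128 131 128  98  82 115 208 203 184 136  88 123 131 152 200 196 184 114]
 [ 45  59  71 112 139 148 115  78  85 104 143 182 176 125 101 112 128 135 151 144 131 115]
 [ 43  59  67  69 103 137 148  97  83 101 119 180 175 147 102 103 128 126 114 127 130 110]
 [ 41  58  84  69  75  97 131 105  76  98 100 148 149 140  88  94 129 128 121 149 154 116]
 [ 43  55  95  80  64  74  88  78  71  95 100  82  85  91  71  77 129 128 131 139 127 116]
 [ 40  53  74  89  80  68  67  64  66  81  87  86  83  76  70  75 116 129 131 121 106 131]
 [ 42  45  63  72  89  91  72  63  65  67  73  72  69  64  64  74 104 129 127 121 103 120]
 [ 38  41  49  61  73 101  95  69  67  68  65  62  67  65  68  70  96 129 130 128 102  84]
 [ 42  45  42  46  63  70  95  76  71  68  68  64  67  69  67  68  81 127 128 131 131  88]
 [ 40  37  39  41  49  60  74  80  76  64  69  66  68  65  66  67  79 119 129 131 133  84]]
```

Run:
```python
from h import *
T=r.read_camera('top')[:,:,::-1];a=cv2.imread('pics/top0.png');b=cv2.imread('pics/top8.png')
m=T.min(2)
for y in(194,196,198):i=np.where(m[y,195:235]>170)[0];print("roll row",y,i[0]+195,i[-1]+195)
d=(cv2.absdiff(np.ascontiguousarray(T),a).max(2)>60).astype(np.uint8)
k,l,s,c=cv2.connectedComponentsWithStats(d);print(s[1:][s[1:,4]>8])
S=r.read_camera('side')[:,:,::-1];d=(cv2.absdiff(np.ascontiguousarray(S),cv2.imread('pics/side0.png')).max(2)>60).astype(np.uint8)
k,l,s,c=cv2.connectedComponentsWithStats(d);print(s[1:][s[1:,4]>8])
```

```text
roll row 194 206 228
roll row 196 206 228
roll row 198 206 228
[[  218   177     5     9    39]
 [  195   191    12     7    70]
 [  216   190    13    10    77]
 [  336   190    12    35   162]
 [  214   210     7     3    16]
 [  274   211   154   190  7336]
 [   10   229   276   191 18188]
 [  357   236     5     2     9]
 [  376   251     9     6    21]
 [  281   314     6     8    10]
 [  296   316    10     4    27]
 [  302   321    29    15    99]
 [  265   339     9    11    38]
 [  193   371    20     8    80]
 [  260   388    36    32   184]
 [  309   410     7    10    22]]
[[    0     0   315   264 21390]
 [  266    90     8     7    16]
 [    0    93    61   115  5799]
 [  261    92    43    41   597]
 [  282   147    13     2    21]
 [  266   148    43    44   961]
 [  247   175    23    18   186]
 [  264   177     5     3     9]
 [  272   186     7     7    15]
 [  298   189    24    14   208]
 [  245   190     4     4     9]
 [  262   191     5     6    20]
 [  268   191     8    13    32]
 [  279   199    37    38   593]
 [    0   200    74    24   507]
 [   12   208    13     1    13]
 [    0   213   130    74  3962]
 [   67   214     6     7    15]
 [  306   256    46    10   227]
 [  158   262     2     7    11]]
```

The roll is still seated (columns 206–228, unchanged), the spindle shows through both cheeks with its head on the bush, and I see no other object moved, though the arm hides part of the view near the marker. Handing in.

```bash
python3 -c "
from bench import r
print(r.finish_job())"
```

```text
the job is handed in; nothing more can be done
None
```

I pushed the roll back against its stop, then threaded the spindle through both cheeks and the core and pushed it until it stopped hard, with its head on the near bush to within about 2 mm by my measurements; the job was handed in at about 19 s, and no verdict was shown.

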